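# Three toffees from the slope dispenser

### The job

Serve three toffees from the grey sweet dispenser: pull the black shutter knob at its side out until it clicks open, then turn the black paddle knob exactly three clicks clockwise so that three toffees drop into the bowl under the spout, and push the shutter knob fully back in. Leave the bowl and everything else on the table standing where it is.

Things in the scene. Friction and masses are not known exactly. Their poses are not given: they have to be found in the camera images.
- dispenser: grey plastic gravity dispenser for ball sweets, fixed, 266 x 152 x 320 mm high. Origin on the table below the wheel's centre (165 mm up); x level to its rear, y level to the shutter knob's side, z up. Drum 118 mm across with clear cover, sloping up to the rear at 35 degrees; clear magazine 36 mm wide up the slope behind. Foot plate 8 mm thick, x -112 to 128, y -76 to 76 mm, carries the bowl
- spout (a point): centre of the spout's mouth, 99 mm above the table, opening downward, 30 x 31 mm inside
- paddle (a joint): turn of the paddle knob with its eight-pocket wheel, rad, growing clockwise for someone facing the knob; 0 at the start, with a stop there against turning back. A spring click every 0.785 rad (45 degrees): about 0.15 N m takes it out of a detent; past half-way it snaps on to the next by itself. Each click drops one sweet from the spout, or onto the shutter if that is closed
- paddle_grip (a point): point on the knob's axis at the height to grip, 212 mm above the table. Knob: straight black wing 76 mm long, 16 mm thick; its outer end 14 mm beyond this point, its foot 18 mm and the drum's cover 28 mm below, along the axis. z: out along the axis, leaning 35 degrees from vertical to the dispenser's front; x along the wing, y across it, both turning with it (at 0 the wing lies up the slope)
- shutter (a joint): travel of the spout's shutter, m: 0 closed (fully in), 0.036 open (fully out). A spring catch holds it at either end: about 6 N starts it, past half-way (0.018) it snaps on to the other end
- shutter_knob (a point): centre of the black round shutter knob, 121 mm above the table: 30 mm across, 20 mm long, axis level, on an aluminium tongue 12 x 5 mm that leaves the grey housing 52 mm further in (closed). y: the way it is pulled out, x level across, z up. It stands clear of the drum and can be pinched from straight above across its 30 mm
- bowl: white ceramic bowl, 128 mm across the rim, 52 mm high, dished inside, loose on the foot plate under the spout. Origin at the centre of its underside
- sweet1_c (a point): toffee ball, 25 mm across, 12 g; its centre. In the wheel pocket next to the spout: drops at the first click
- sweet2_c (a point): toffee ball, 25 mm across, 12 g; its centre. Drops at the second click
- sweet3_c (a point): toffee ball, 25 mm across, 12 g; its centre. Drops at the third click
- sweet4_c (a point): toffee ball, 25 mm across, 12 g; its centre. The next in turn; it must stay in the wheel
- canister: bystander: white ceramic screw-top canister, 96 mm across, 124 mm high, loose; origin at the centre of its underside
- push_dispenser: bystander: grey plastic push dispenser bottle, 72 mm across, 155 mm high, with a spout 46 mm to its -x; loose; origin at the centre of its underside
- cup1: bystander: glass cup on the aluminium tray, 72 mm across, 85 mm high, loose; origin under its centre
- cup2: bystander: the other glass cup, alike
- striker: bystander: purple acrylic carrom striker lying flat, disc 41 mm across, 9 mm thick, loose; origin under its centre
- coin: bystander: pale wooden carrom coin lying flat, 31 mm across, 8 mm thick, loose; origin under its centre
Mind the look-alikes: they are no part of the job. Leave any blue or orange look-alike of the bowl alone.

How it is judged (in metres and radians):
On the way, in this order (a step that is already met when the one before it is completed fails the run):
1. the shutter is pulled out to its open catch (value of joint shutter above 0.031 m), for 0.2 s.
2. the paddle stands at the third click and three toffees lie in the bowl (value of joint paddle between 2.2 and 2.52 rad and horizontal distance between each of sweet1_c, sweet2_c, sweet3_c and bowl below 0.06 m and z of sweet1_c in the frame of bowl between 0 and 0.05 m and z of sweet2_c in the frame of bowl between 0 and 0.05 m and z of sweet3_c in the frame of bowl between 0 and 0.05 m and value of joint shutter above 0.018 m), for 0.2 s.
3. the shutter is pushed home (value of joint shutter below 0.004 m), for 0.2 s.
At the end, for the whole second after the job is handed in: The shutter is fully in (within 4 mm), the paddle stands at its third click (within 0.16 rad), the first three toffees lie at rest in the bowl, the fourth is still in the wheel, and the bowl stands upright within 25 mm of where it was (horizontal distance between each of sweet1_c, sweet2_c, sweet3_c and bowl below 0.06 m and z of sweet1_c in the frame of bowl between 0 and 0.05 m and z of sweet2_c in the frame of bowl between 0 and 0.05 m and z of sweet3_c in the frame of bowl between 0 and 0.05 m and value of joint paddle between 2.2 and 2.52 rad and value of joint shutter below 0.004 m and height (world z) of sweet4_c above 0.13 m and angle between bowl's own z axis and vertical below 0.1 rad and distance of bowl from where it was at the start of the episode below 0.025 m and linear speed of each of sweet1, sweet2, sweet3 below 0.05 m/s); the robot touches nothing.
It fails at once if the paddle is turned on past its third click (more than 3.5 clicks) (value of joint paddle above 2.75 rad).
It fails at once if the paddle is turned, or left part-turned, while the shutter is closed (value of joint shutter below 0.012 m and value of joint paddle between 0.45 and 2.15 rad).
It fails at once if the bowl is pushed more than 25 mm or tipped (distance of bowl from where it was at the start of the episode above 0.025 m or angle between bowl's own z axis and vertical above 0.35 rad).
It fails at once if a bystander is moved more than 20 mm (distance of any of canister, push_dispenser, cup1, cup2, striker, coin from where it was at the start of the episode above 0.02 m).
It also fails if it takes over 58 s, if anything falls off the work surface, if the arm or the gripper's body presses on something with over 40 N, if the wrist force passes 120 N, or if a joint passes its speed limit or range.

### The arm

A 6-joint arm with a two-finger parallel gripper is mounted at the origin on the work surface. World frame = base frame: x ahead of the robot, y to its left, z up, the work surface at z = 0. Lengths are in m, angles in degrees, forces in N, time in s.
With the tool pointing down it reaches from about 0.325 to 0.85 m from the base axis. Payload 4.4 kg.
Tool frame: the origin (TCP) lies at the very end of the fingers, on their centre line; the grasp point (between the pads) lies 19 mm behind it (arm.grasp_offset is the z of the grasp point in the tool frame, in m); z points along the fingers, y is the direction in which the jaws open and shut (so a half turn about z gives the same grasp; the last joint's range is limited). The gripper opens to 94 mm and grips with 3 to 60 N. Pads are 16 mm wide; open, the fingers measure 119 mm over their backs; the gripper's body (75 mm by 177 mm) begins 78 mm behind the grasp point.
Start: joints at [55.262, 11.837, 88.321, -0, 79.842, -8.623], TCP at [0.253, 0.516, 0.205] pointing down, gripper open.
Joint ranges: [-156.59, 156.59], [-49.26, 127.26], [12.9, 141.05], [-63.56, 243.56], [4.71, 150.69], [-161.64, 161.64]. Speed limits (degrees/s): [159.86, 159.86, 180, 180, 180, 180].

### API

Orientations are given as a 3x3 rotation matrix whose columns are the frame's x, y, z axes.
In Python, from station import arm, hand, sensors, capture, camera_info, workorder gives the robot as it stands. Calls block until the motion is done:
- arm.reach(position, orientation): joint-space move of the TCP to a pose.
- arm.movel(position, attitude=None, feed=0.15, force_limit=None): straight line of the TCP; attitude=None keeps the orientation; feed is the mean speed in m/s. With force_limit (N) it stops when the force on the tool has changed by that much, and returns True; else False.
- arm.set_joints(angles): joint-space move.
- hand.command_gripper(opening): finger opening in m; the grip force is fixed at half the most; returns when the fingers have stopped.
- arm.sleep(seconds).
- arm.ik(position, orientation): joint angles nearest the present ones, or None.
- sensors.get_state(): the state.
- capture(name): name is "scene" or "top" or "wrist"; returns the picture (400x640x3 uint8, red, green, blue); there is no depth.
- camera_info(name): a dict with "fovy" (degrees; the focal length in pixels is half the picture's height over the tangent of half this angle, whatever the lens; pixels are square), "cx", "cy" (the principal point, pixels), "pose" (4x4, takes a point from camera to world coordinates). Camera axes: x right, y down, z forward; pixel columns grow to the right and rows downward; lengths in m; the calibration is good to about 2 mm. A picture is of the moment at which its call begins: read the wrist's pose just before it. camera_info takes no time and is no camera call; for the wrist camera it gives the pose at the moment of the call.
A pose or a line that the arm cannot do raises arm.IKError and nothing moves.
- workorder.finish_job(): hands the job in, once; it reports no verdict.
The state is a dict: "clock": time; "joints": joint angles; "joint_velocities": joint speeds; "tau": joint torques, N m; "ee_pos": TCP position; "eef_rot": TCP orientation; "ft_force": force on the tool from outside, world axes, zero at the start; "ft_torque": the same for the moment, N m; "gripper_width": finger opening in m.
Only numpy, scipy, OpenCV 4.12 (cv2) and the standard library are available. Lean on these libraries where they do the work, as an engineer would, in place of code of your own. Each camera call takes 0.05 s, during which the arm holds its last target.

## Working session

There is one attempt and no reset: what is moved stays moved. The work goes in short steps, each a Python script; the robot and the scene stay as the last script left them, time stands still between calls to the robot, and variables do not carry over. Pictures are saved under pics/ and viewed, and the job is handed in when it is done.

```bash
ls; mkdir -p pics; python3 - <<'E'
from station import *
import cv2,numpy as np
np.set_printoptions(precision=4,suppress=True)
for n in("scene","top","wrist"):
    i=camera_info(n);print(n,i)
    im=capture(n);cv2.imwrite(f"pics/{n}0.png",im[:,:,::-1])
print(sensors.get_state()["clock"],arm.grasp_offset)
E
```

```text
pics
scene {'fovy': 47.52100331531406, 'cx': 318.4947867584522, 'cy': 198.07341810941827, 'pose': array([[-0.6416,  0.5609, -0.5232,  1.3108],
       [ 0.767 ,  0.4638, -0.4434,  0.61  ],
       [-0.0061, -0.6858, -0.7278,  1.1759],
       [ 0.    ,  0.    ,  0.    ,  1.    ]])}
top {'fovy': 43.629126070993216, 'cx': 311.3354970673805, 'cy': 196.3816511327048, 'pose': array([[-0.0006, -0.9924,  0.1234,  0.3521],
       [-1.    ,  0.001 ,  0.0032, -0.0074],
       [-0.0033, -0.1234, -0.9924,  1.9518],
       [ 0.    ,  0.    ,  0.    ,  1.    ]])}
wrist {'fovy': 58.23085793451748, 'cx': 320.5739854864719, 'cy': 197.26822478904393, 'pose': array([[ 0.4394,  0.8709,  0.22  ,  0.1892],
       [ 0.8983, -0.4255, -0.1097,  0.5474],
       [-0.002 ,  0.2459, -0.9693,  0.3849],
       [ 0.    ,  0.    ,  0.    ,  1.    ]])}
0.15 -0.0188
```

View pics/scene0.png

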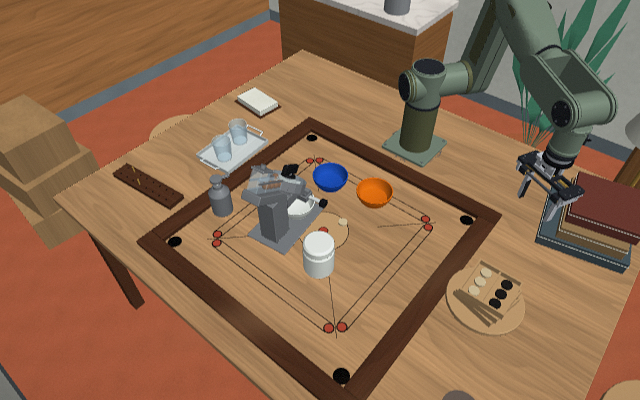

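View pics/top0.png

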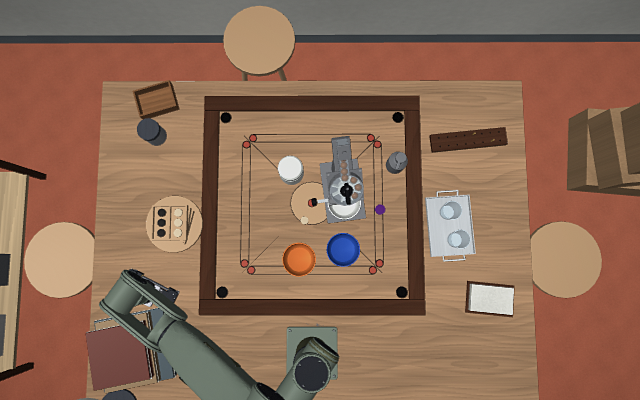

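View pics/wrist0.png

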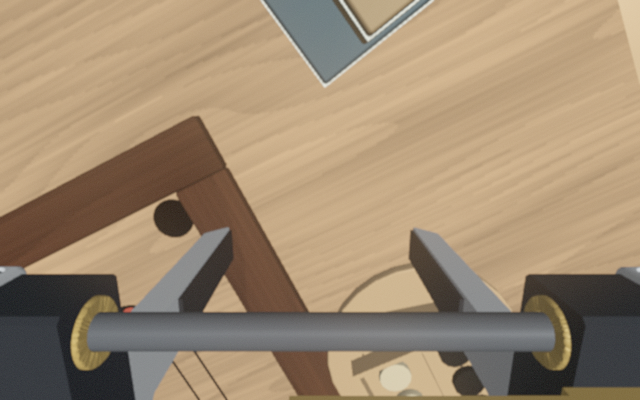

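The scene picture shows the dispenser at about (275,210), with blue (330,178) and orange (375,192) bowls and the canister (318,255). In the top picture the dispenser is at about (345,185), its paddle at (347,190), the shutter knob to the left at (313,202) and the white bowl at (345,207). Next I enlarge both.

```bash
python3 - <<'E'
import cv2
a=cv2.imread("pics/top0.png")[125:235,265:425];cv2.imwrite("pics/topc.png",cv2.resize(a,None,fx=5,fy=5,interpolation=cv2.INTER_CUBIC))
a=cv2.imread("pics/scene0.png")[145:285,190:370];cv2.imwrite("pics/scenec.png",cv2.resize(a,None,fx=4.2,fy=4.2,interpolation=cv2.INTER_CUBIC))
E
```

```text
(no output)
```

View pics/topc.png

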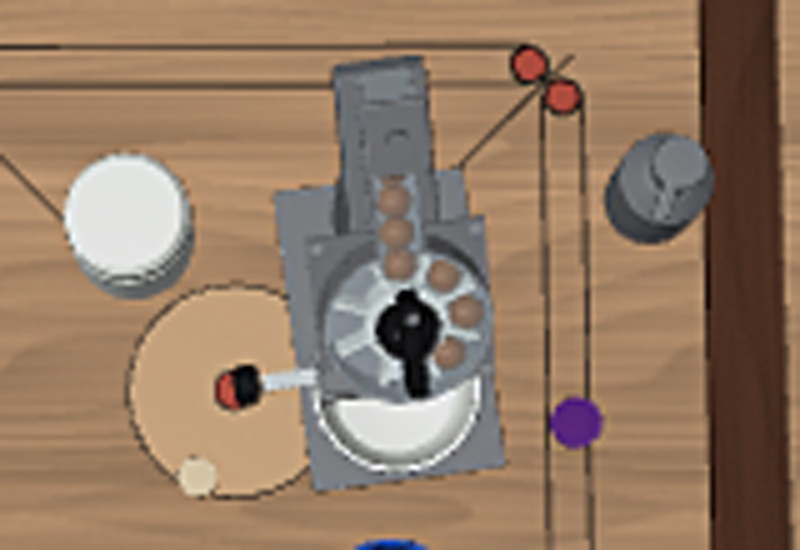

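View pics/scenec.png

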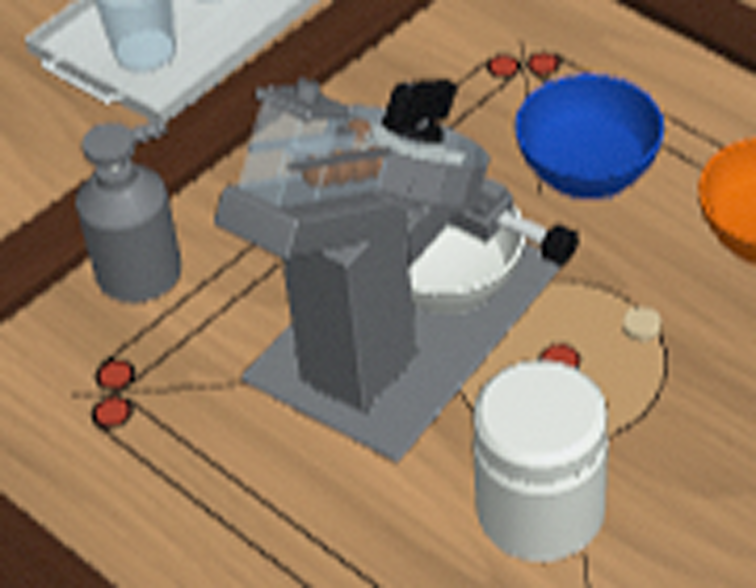

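```bash
cat > h.py <<'E'
from station import *
import cv2,numpy as np
from scipy.optimize import least_squares
np.set_printoptions(precision=4,suppress=True)
def proj(i,P):
    f=200/np.tan(np.radians(i["fovy"]/2));T=np.linalg.inv(i["pose"])
    p=np.atleast_2d(P)@T[:3,:3].T+T[:3,3]
    return np.c_[f*p[:,0]/p[:,2]+i["cx"],f*p[:,1]/p[:,2]+i["cy"]]
def onz(i,uv,z):
    f=200/np.tan(np.radians(i["fovy"]/2))
    d=i["pose"][:3,:3]@np.array([(uv[0]-i["cx"])/f,(uv[1]-i["cy"])/f,1.]);o=i["pose"][:3,3]
    return o+d*(z-o[2])/d[2]
def rz(a): c,s=np.cos(a),np.sin(a);return np.array([[c,-s,0],[s,c,0],[0,0,1]])
E
python3 - <<'E'
from h import *
t=camera_info("top");s=camera_info("scene")
T=lambda u,v:(265+u/5-.4,125+v/5-.4)
S=lambda u,v:(190+u/4.2-.4,145+v/4.2-.4)
for n,uv in dict(fl=(318,492),fr=(505,463),rl=(275,193),rr=(462,170)).items(): print(n,onz(t,T(*uv),.008))
print(onz(s,S(398,461),.008),onz(s,S(243,378),.008))
print("sk",onz(t,T(244,386),.121),onz(s,S(559,244),.121))
print("pad end low",onz(t,T(417,388),.2),"mid",onz(t,T(408,330),.22))
print("bowl far",onz(t,T(398,420),.06))
obs=[(t,T(318,492),(-.112,.076,.008)),(t,T(505,463),(-.112,-.076,.008)),(t,T(275,193),(.128,.076,.008)),(s,S(398,461),(.128,.076,.008)),(s,S(243,378),(.128,-.076,.008))]
def r(q): return np.concatenate([proj(i,rz(q[2])@np.array(p)+[q[0],q[1],0])[0]-uv for i,uv,p in obs])
o=least_squares(r,[.6,-.1,0]);print(o.x,np.degrees(o.x[2]),o.fun)
E
```

```text
fl [ 0.4893 -0.0666  0.008 ]
fr [ 0.5118 -0.2125  0.008 ]
rl [ 0.7259 -0.0338  0.008 ]
rr [ 0.7442 -0.1818  0.008 ]
[ 0.7279 -0.0277  0.008 ] [ 0.7467 -0.1757  0.008 ]
sk [ 0.5596 -0.009   0.121 ] [ 0.5595 -0.0096  0.121 ]
pad end low [ 0.5491 -0.131   0.2   ] mid [ 0.5877 -0.1237  0.22  ]
bowl far [ 0.5404 -0.1262  0.06  ]
[ 0.6106 -0.1229  0.1468] 8.409016050393921 [-0.6588  0.1478  0.4903  0.2185 -1.2172 -0.0481  0.088  -0.5463 -1.155
 -0.2493]
```

Candidates, by top-picture pixel:
- **Shutter knob:** the black round knob on the tongue at (314,202). The red coin right behind it at (312,203), the black wing at (347,190) and the board's black pockets are not it.
- **Bowl:** the white one under the spout at (345,207), not the blue (343,250) or orange (299,260). The push dispenser at (397,162) is the grey look-alike of the dispenser.

By the description I choose the knob on the aluminium tongue. Both cameras put it at (0.560,-0.009) within 1 mm. Next I move above it and check with the wrist camera.

```bash
cat >> h.py <<'E'
D=np.array([.6106,-.1229,0]);YAW=.1468;RD=rz(YAW)
def Rt(z,y): z=z/np.linalg.norm(z);return np.c_[np.cross(y,z),y,z]
def w(p): return D+RD@np.array(p,float)
SK=np.array([.5597,-.0093,.121])
DOWN1=Rt(np.array([0,0,-1.]),RD[:,0]);DOWN2=Rt(np.array([0,0,-1.]),-RD[:,0])
# paddle: axis and frames
ax=RD@np.array([-np.sin(np.radians(35)),0,np.cos(np.radians(35))])
wing=RD@np.array([np.cos(np.radians(35)),0,np.sin(np.radians(35))])
PG=w([-.0329,0,.212])
def rotax(a,ang): return cv2.Rodrigues(a*ang)[0]
def RP(phi,flip=1): # paddle angle phi rad clockwise
    y=flip*np.cross(ax,wing); return rotax(ax,-phi)@Rt(-ax,y)
E
python3 - <<'E'
from h import *
for n,R in(("d1",DOWN1),("d2",DOWN2)): print(n,arm.ik([SK[0],SK[1],.102],R))
print(PG)
for fl in(1,-1):
  for d in range(-10,150,20):
    R=RP(np.radians(d),fl); print(fl,d,arm.ik(PG+ .019*-ax,R), arm.ik(PG+.1*ax,R) is not None)
E
```

```text
d1 [ -9.8102  16.0993  96.1178  -0.      67.7829 -18.2212]
d2 None
[ 0.5781 -0.1277  0.212 ]
1 -10 [ -33.1324   -2.6626  112.854    31.5042   46.7133 -158.7672] True
1 10 [ -33.1324   -2.6626  112.854    31.5042   46.7133 -138.7672] True
1 30 [ -33.1324   -2.6626  112.854    31.5042   46.7133 -118.7672] True
1 50 [-33.1324  -2.6626 112.854   31.5042  46.7133 -98.7672] True
1 70 [-33.1324  -2.6626 112.854   31.5042  46.7133 -78.7672] True
1 90 [-33.1324  -2.6626 112.854   31.5042  46.7133 -58.7672] True
1 110 [-33.1324  -2.6626 112.854   31.5042  46.7133 -38.7672] True
1 130 [-33.1324  -2.6626 112.854   31.5042  46.7133 -18.7672] True
-1 -10 [-33.1324  -2.6626 112.854   31.5042  46.7133  21.2328] True
-1 10 [-33.1324  -2.6626 112.854   31.5042  46.7133  41.2328] True
-1 30 [-33.1324  -2.6626 112.854   31.5042  46.7133  61.2328] True
-1 50 [-33.1324  -2.6626 112.854   31.5042  46.7133  81.2328] True
-1 70 [-33.1324  -2.6626 112.854   31.5042  46.7133 101.2328] True
-1 90 [-33.1324  -2.6626 112.854   31.5042  46.7133 121.2328] True
-1 110 [-33.1324  -2.6626 112.854   31.5042  46.7133 141.2328] True
-1 130 [-33.1324  -2.6626 112.854   31.5042  46.7133 161.2328] False
```

```bash
python3 - <<'E'
from h import *
p=sensors.get_state()["ee_pos"]
arm.reach([p[0],p[1],.32],sensors.get_state()["eef_rot"])
arm.reach([SK[0],SK[1],.26],DOWN1)
i=camera_info("wrist");im=capture("wrist");cv2.imwrite("pics/w1.png",im[:,:,::-1])
print(i,sensors.get_state()["clock"],sensors.get_state()["ee_pos"])
print(proj(i,[SK,PG,w([-.112,.076,.008]),w([.128,.076,.008])]))
E
```

```text
{'fovy': 58.23085793451748, 'cx': 320.5739854864719, 'cy': 197.26822478904393, 'pose': array([[ 0.9889,  0.1439,  0.0367,  0.5495],
       [ 0.1485, -0.9585, -0.2431,  0.0621],
       [ 0.0002,  0.2459, -0.9693,  0.4406],
       [ 0.    ,  0.    ,  0.    ,  1.    ]])} 2.9167 [ 0.5598 -0.0083  0.2602]
[[319.9527 187.7806]
 [320.5919 370.7753]
 [257.2548 201.9732]
 [449.6745 202.3891]]
```

View pics/w1.png

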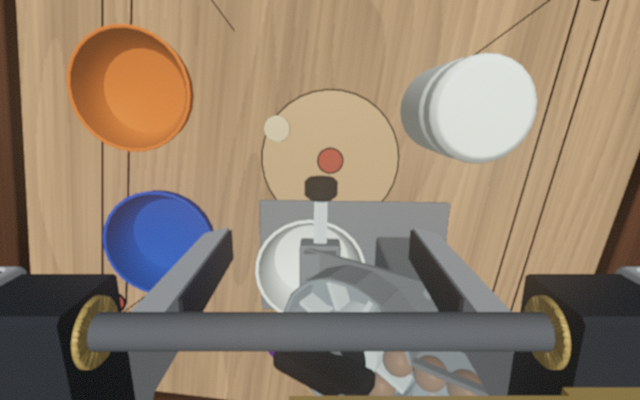

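The wrist picture shows the shutter knob at (321,188) against a predicted (320,188). The foot plate corners at (259,201) and (449,202) also match the model. Next I descend, pinch and pull.

```bash
python3 - <<'E'
from h import *
st=lambda:sensors.get_state()
hand.command_gripper(.06)
print(arm.movel([SK[0],SK[1],.103],DOWN1,feed=.12,force_limit=15))
hand.command_gripper(.02)
s=st();print(s["clock"],s["ee_pos"],s["gripper_width"],s["ft_force"])
p0=s["ee_pos"]; np.save("p0.npy",p0)
print(arm.movel(p0+RD[:,1]*.037,feed=.05,force_limit=40))
s=st();print(s["clock"],s["ee_pos"],s["gripper_width"],s["ft_force"])
arm.sleep(.3)
im=capture("wrist");cv2.imwrite("pics/w2.png",im[:,:,::-1])
im=capture("top");cv2.imwrite("pics/t2.png",cv2.resize(im[125:235,265:425,::-1],None,fx=5,fy=5,interpolation=cv2.INTER_CUBIC))
s=st();print(s["clock"],s["ee_pos"],s["gripper_width"],s["ft_force"])
E
```

```text
False
5.6667 [ 0.56   -0.0093  0.1031] 0.02898193743957297 [0.6024 0.1687 0.5031]
False
6.5583 [0.5551 0.0265 0.1032] 0.02910948223257544 [ 2.8    -4.544  -0.6702]
6.9583 [0.5551 0.0265 0.1032] 0.028762852957493156 [ 2.7462 -4.5832 -1.0695]
```

View pics/w2.png

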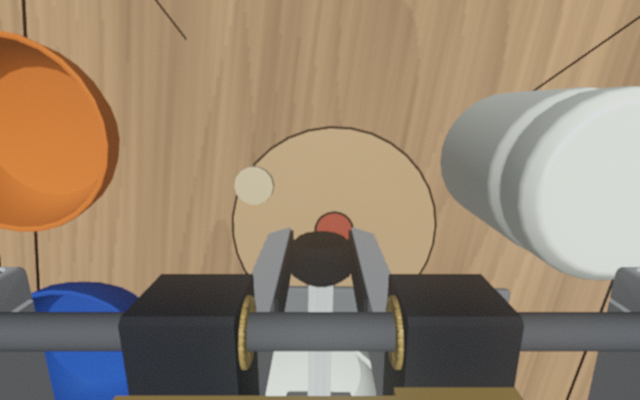

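View pics/t2.png

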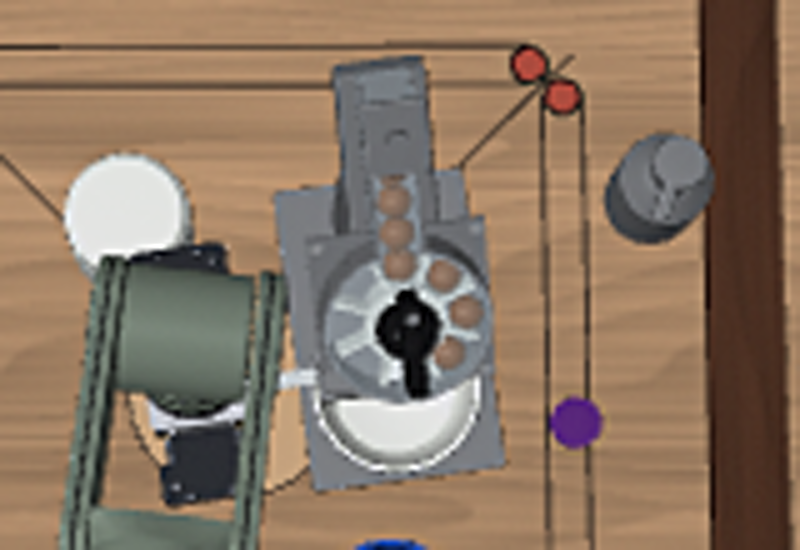

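```bash
python3 - <<'E'
from h import *
st=lambda:sensors.get_state()
p=st()["ee_pos"]
hand.command_gripper(.06)
arm.movel([p[0],p[1],.3],feed=.2)
i=camera_info("wrist");im=capture("wrist");cv2.imwrite("pics/w3.png",im[:,:,::-1])
print(proj(i,[SK,SK+RD[:,1]*.036]))
arm.reach(PG+.11*ax,RP(0))
hand.command_gripper(.05)
i=camera_info("wrist");im=capture("wrist");cv2.imwrite("pics/w4.png",im[:,:,::-1])
print(proj(i,[PG,PG+.038*wing,PG-.038*wing]))
print(proj(i,[PG+.014*ax,PG+.014*ax+.038*wing,PG+.014*ax-.038*wing]))
im=capture("scene");cv2.imwrite("pics/s4.png",cv2.resize(im[105:285,190:430,::-1],None,fx=3.3,fy=3.3,interpolation=cv2.INTER_CUBIC))
s=st();print(s["clock"],s["ee_pos"],s["joints"],s["ft_force"])
E
```

```text
[[320.89   212.9789]
 [320.9264 178.9738]]
[[320.1834 193.2851]
 [320.1613 236.3847]
 [320.207  147.3957]]
[[320.1779 197.4405]
 [320.1549 242.3961]
 [320.2024 149.4317]]
11.3 [ 0.5157 -0.1369  0.3021] [ -41.019   -17.7934  112.3881   28.9819   64.0637 -147.3568] [-0.0723 -0.4138  0.2807]
```

View pics/w3.png

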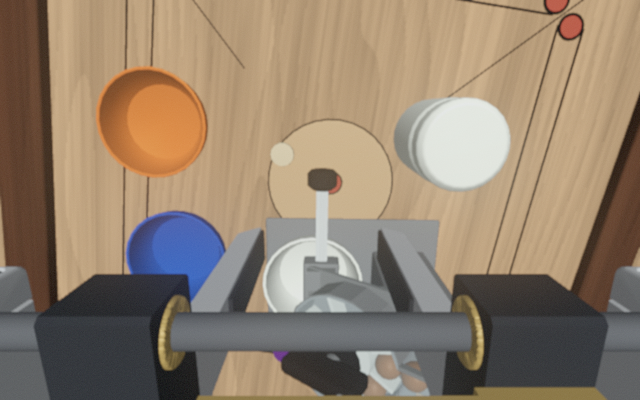

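View pics/w4.png

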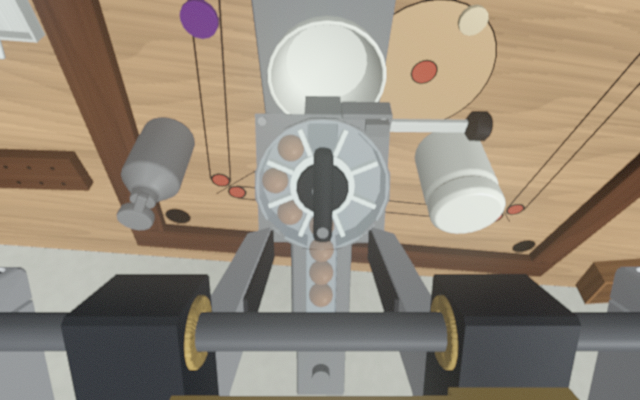

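View pics/s4.png

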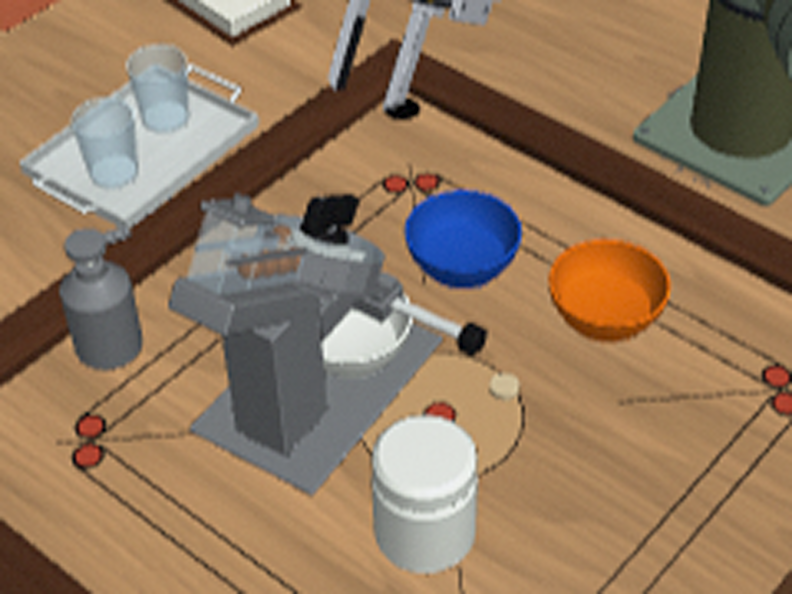

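w3 shows the shutter knob at (322,180) against a predicted (321,179) for open, so it stays out. w4 shows the wing from (322,148) to (323,240), about 2 px (1.5 mm) to the right of the prediction. I shift by that amount, then grip.

```bash
python3 - <<'E'
from h import *
st=lambda:sensors.get_state()
PG=PG+.0014*RD[:,1]
print(arm.movel(PG-.017*ax,RP(0),feed=.08,force_limit=12))
s=st();print(s["clock"],s["ee_pos"]-(PG-.017*ax),s["ft_force"])
hand.command_gripper(.008)
s=st();print(s["clock"],s["gripper_width"],s["ft_force"],s["ft_torque"],s["joints"])
j=np.array(s["joints"]);np.save("j0.npy",j)
j[5]+=22.5;arm.set_joints(j);s=st();print(s["clock"],s["ft_force"],s["ft_torque"],s["tau"][5])
j[5]+=22.5;arm.set_joints(j);arm.sleep(.3);s=st();print(s["clock"],s["ft_force"],s["ft_torque"],s["joints"],s["gripper_width"])
for n in("wrist","scene","top"):
    im=capture(n);cv2.imwrite(f"pics/{n}5.png",im[:,:,::-1])
E
python3 - <<'E'
import cv2,numpy as np
a=cv2.resize(cv2.imread("pics/scene5.png")[125:265,190:370],(540,420));b=cv2.resize(cv2.imread("pics/top5.png")[135:235,305:375],(252,360))
c=np.zeros((420,792,3),np.uint8);c[:,:540]=a;c[:360,540:]=b;cv2.imwrite("pics/c5.png",c)
E
```

```text
False
13.0417 [ 0.0002 -0.0003  0.0006] [ 0.3502 -0.0151 -0.5552]
13.6833 0.016400133656583056 [-1.3014  0.8596  0.4704] [0.0803 0.273  0.0366] [ -33.0892   -3.0226  112.9695   31.3795   46.9088 -148.5538]
14.15 [-1.5491  0.7264  1.144 ] [-0.1021  0.4106 -0.0208] 0.009857125114649534
14.9167 [-2.3694  0.9414  2.2914] [ 0.035  0.547 -0.228] [ -33.0938   -3.0263  112.9725   31.3754   46.9158 -103.5956] 0.016648554611648953
```

View pics/wrist5.png

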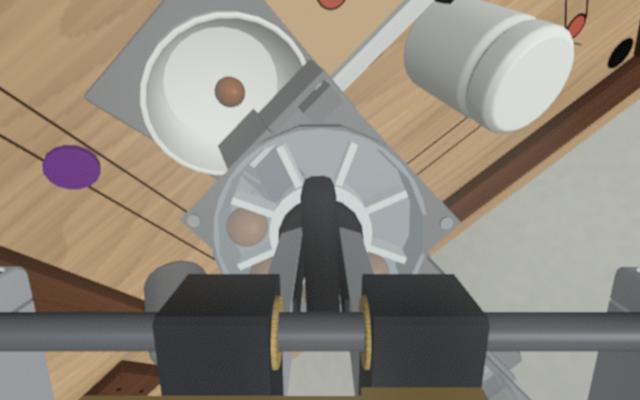

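View pics/c5.png

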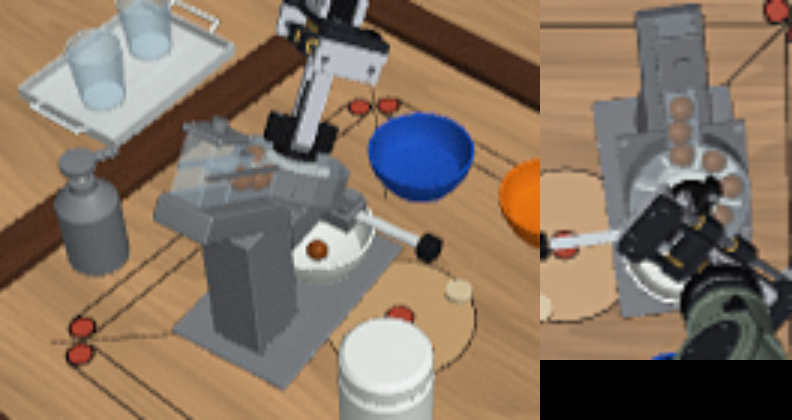

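The first toffee lies in the bowl at (230,92) in the wrist picture, and the wing is held between the pads. Two more clicks follow, each checked.

```bash
python3 - <<'E'
from h import *
st=lambda:sensors.get_state()
j=np.load("j0.npy")
for k in (90,135):
    for d in (k-22.5,k):
        q=j.copy();q[5]+=d;arm.set_joints(q)
    arm.sleep(.6);s=st();print(s["clock"],s["ft_force"],s["ft_torque"],s["joints"][5]-j[5],s["gripper_width"])
    im=capture("wrist");cv2.imwrite(f"pics/w6_{k}.png",im[:,:,::-1])
im=capture("scene");cv2.imwrite("pics/s6.png",cv2.resize(im[105:285,190:430,::-1],None,fx=3.3,fy=3.3,interpolation=cv2.INTER_CUBIC))
E
```

```text
16.6 [-3.6754 -1.0011  2.6842] [-0.0747  0.5964 -0.248 ] 89.98960614468317 0.01675117765331429
18.1833 [-5.1959 -0.8864  1.9102] [-0.1859  0.8033 -0.2898] 134.96513131744177 0.016620563499335796
```

View pics/w6_135.png

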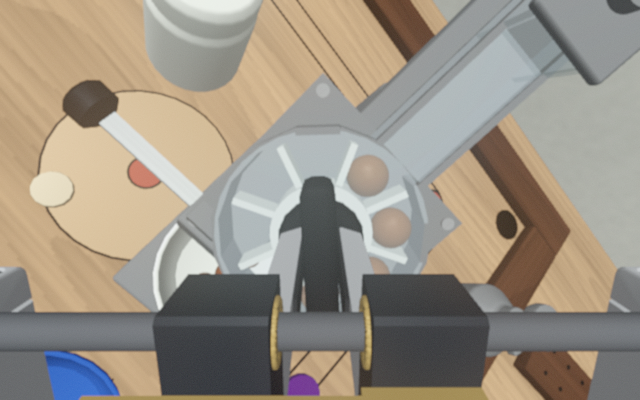

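View pics/s6.png

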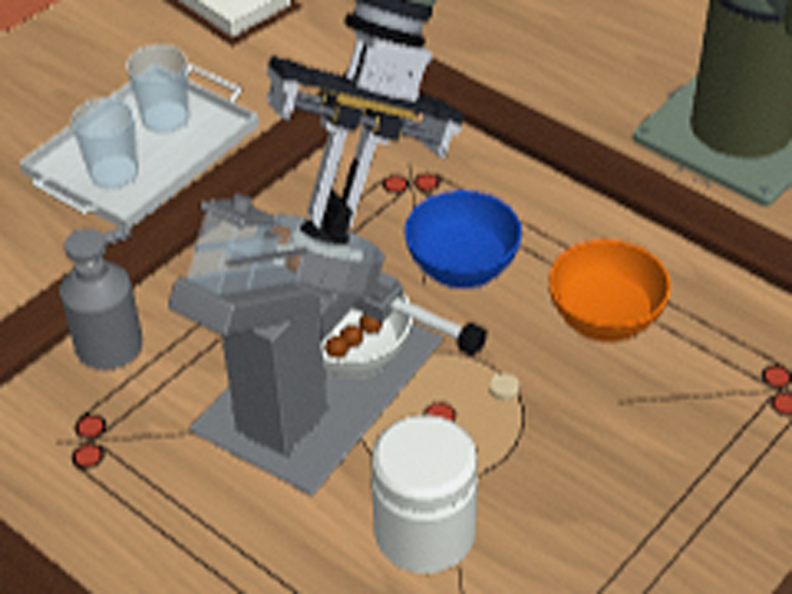

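Three toffees lie in the bowl, at (337,346), (352,335) and (372,324). Next I release, back off along the axis and check the wing angle.

```bash
python3 - <<'E'
from h import *
st=lambda:sensors.get_state()
hand.command_gripper(.05)
p=st()["ee_pos"]
arm.movel(p+.127*ax,feed=.15)
i=camera_info("wrist");im=capture("wrist");cv2.imwrite("pics/w7.png",im[:,:,::-1])
wg=rotax(ax,-np.radians(135))@wing;G=PG+.0014*RD[:,1]+.014*ax
print(proj(i,[G,G+.038*wg,G-.038*wg]))
s=st();print(s["clock"],s["ee_pos"],s["ft_force"])
E
```

```text
[[337.8277 200.2221]
 [337.2639 245.1611]
 [338.4297 152.2339]]
20.0333 [ 0.5065 -0.1264  0.2954] [-0.4272  0.6413 -0.2592]
```

View pics/w7.png

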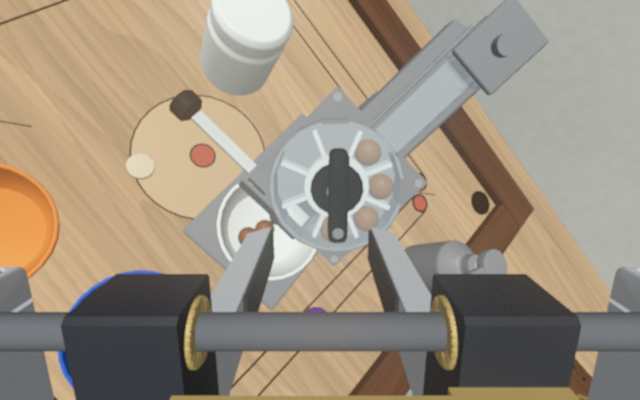

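```bash
python3 - <<'E'
from h import *
s=sensors.get_state();print(s["clock"],s["ee_pos"],s["joints"]);print(s["eef_rot"]);print(RP(np.radians(135)))
print(PG+.11*ax)
E
```

```text
20.0333 [ 0.5065 -0.1264  0.2954] [-40.7292 -19.4042 114.285   28.9492  63.7751 -12.1995]
[[ 0.4697  0.6772  0.5664]
 [ 0.7839 -0.615   0.0853]
 [ 0.4061  0.4039 -0.8197]]
[[ 0.4696  0.6764  0.5674]
 [ 0.7842 -0.6148  0.0839]
 [ 0.4056  0.4056 -0.8192]]
[ 0.5156 -0.1369  0.3021]
```

The wing now lies at 135°, from (338,150) to (338,240), which is vertical in a view that has turned 135°, so it is at the third click. The hand sits 14 mm off its nominal position along the jaw direction. That is harmless, but I will print poses around the release at the shutter. Next I push the shutter in.

```bash
python3 - <<'E'
from h import *
st=lambda:sensors.get_state()
p=st()["ee_pos"]
arm.movel([p[0]-.02,p[1],p[2]+.05],feed=.2)
K=SK+RD[:,1]*.0365
arm.reach([K[0],K[1],.3],DOWN1);hand.command_gripper(.06)
i=camera_info("wrist");im=capture("wrist");cv2.imwrite("pics/w8.png",im[:,:,::-1])
print(proj(i,[K]),st()["ee_pos"],K,st()["clock"])
E
```

```text
[[320.4199 176.9354]] [0.5542 0.0259 0.3006] [0.5544 0.0268 0.121 ] 21.6417
```

View pics/w8.png

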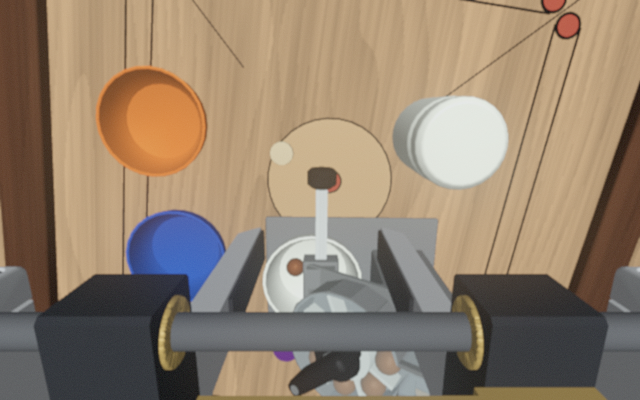

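The knob is at (321,178), as predicted, and is still fully out.

```bash
python3 - <<'E'
from h import *
st=lambda:sensors.get_state()
K=SK+RD[:,1]*.0365
print(arm.movel([K[0],K[1],.103],DOWN1,feed=.12,force_limit=15))
hand.command_gripper(.02)
s=st();print(s["clock"],s["ee_pos"],s["gripper_width"],s["ft_force"])
q0=s["ee_pos"]
print(arm.movel(q0-RD[:,1]*.038,feed=.05,force_limit=35))
arm.sleep(.3)
s=st();print(s["clock"],s["ee_pos"],np.load("p0.npy"),s["gripper_width"],s["ft_force"])
hand.command_gripper(.06);s=st();print(s["clock"],s["ee_pos"],s["gripper_width"],s["ft_force"])
p=s["ee_pos"]
arm.movel([p[0],p[1],.3],feed=.2)
i=camera_info("wrist");im=capture("wrist");cv2.imwrite("pics/w9.png",im[:,:,::-1])
print(proj(i,[SK]))
arm.reach([.40,.25,.35],DOWN1)
for n in("scene","top"):
    im=capture(n);cv2.imwrite(f"pics/{n}9.png",im[:,:,::-1])
s=st();print(s["clock"],s["ee_pos"],s["ft_force"])
a=cv2.imread("pics/top9.png")[125:235,265:425];cv2.imwrite("pics/topc9.png",cv2.resize(a,None,fx=5,fy=5,interpolation=cv2.INTER_CUBIC))
a=cv2.imread("pics/scene9.png")[145:285,190:370];cv2.imwrite("pics/scenec9.png",cv2.resize(a,None,fx=4.2,fy=4.2,interpolation=cv2.INTER_CUBIC))
E
```

```text
False
24.025 [0.555  0.0269 0.1031] 0.029050239176209632 [ 2.511   0.627  -2.0905]
False
25.2333 [ 0.5599 -0.0089  0.103 ] [ 0.56   -0.0093  0.1031] 0.02889955627073338 [-0.5919  6.7784  1.8264]
25.9 [ 0.5606 -0.0108  0.1031] 0.05984493617554142 [-0.2792 -0.7037  0.2344]
[[320.936  177.4219]]
28.3667 [0.4007 0.2491 0.3494] [ 0.4507 -0.8798 -0.5918]
```

View pics/w9.png

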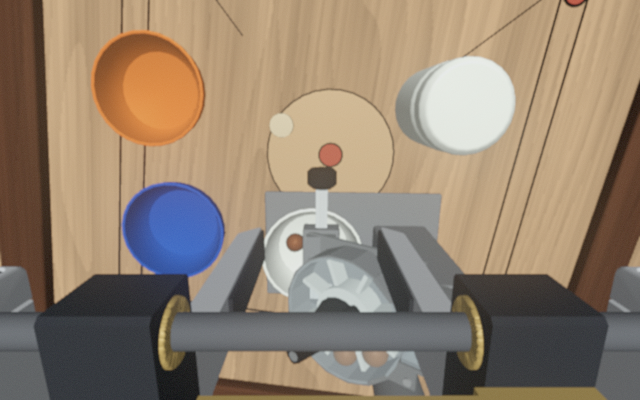

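View pics/topc9.png

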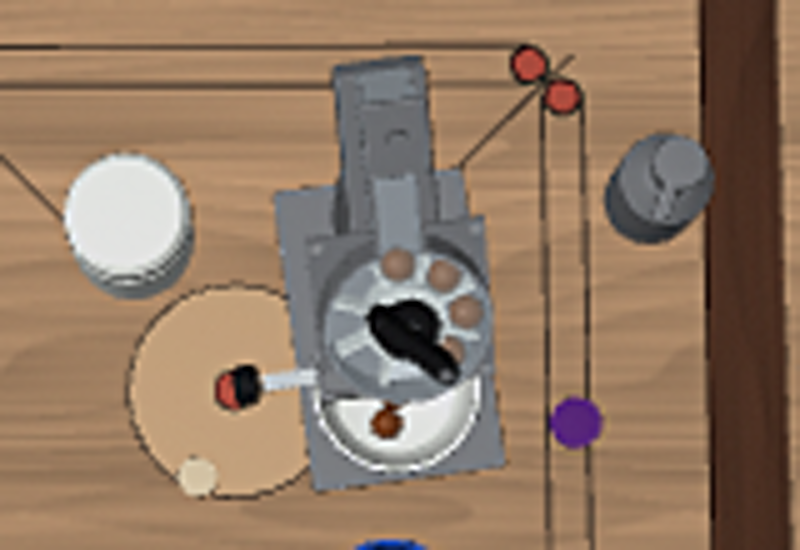

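View pics/scenec9.png

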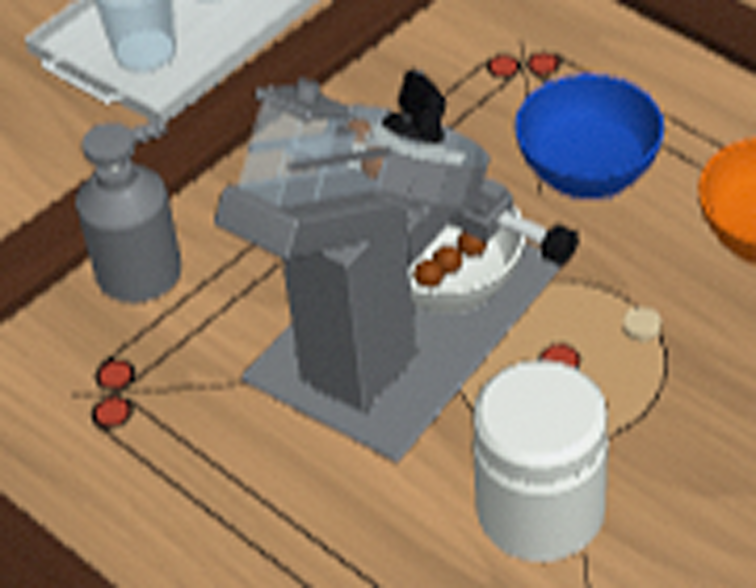

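The shutter knob is back at its starting pixels, (244,386) and (559,244). Three toffees lie in the bowl at (429,273), (447,261) and (472,243), the fourth is still in the wheel, and nothing else has moved. Handing in.

```bash
python3 - <<'E'
from station import *
arm.sleep(.5);print(workorder.finish_job())
E
```

```text
the job is handed in; nothing more can be done
None
```

I served the three toffees and handed the job in at about 29 s of the 58 s allowed; handing in reports no verdict. I pulled the shutter knob out to its open catch, turned the paddle three 45° clicks clockwise in one grip, and pushed the shutter back in.

**Last checks, by picture:**
- **Toffees:** three lie in the white bowl, and four are still in the wheel.
- **Paddle:** the wing stands at 135°, which is the third click.
- **Shutter:** the knob is back at its starting pixels in both fixed cameras.
- **Bowl and bystanders:** none of those in the close-up pictures shows any visible movement. The final pictures were cropped, so the far cup was only partly in view.
- **Robot:** the hand is clear of everything.

**One disagreement:** after letting go of the paddle, the hand was about 14 mm from where I expected, along the jaw direction. I did not find the cause, but the wrist force was low and the paddle stayed in its detent.

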